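Finish the prop crib, then hold the seed-tray lid open at 40 degrees

ROBOT

A 6-joint arm with a two-finger parallel gripper is mounted at the origin on the work surface. World frame = base frame: x ahead of the robot, y to its left, z up, the work surface at z = 0. Lengths are in mm, angles in rad, forces in N, time in s.
With the tool pointing down it reaches from about 350 to 1000 mm from the base axis. Payload 7.1 kg.
Tool frame: the origin (TCP) lies between the finger pads; the fingertips stand 11 mm ahead of it and the grasp point (between the pads) lies 8 mm behind it (ctrl.tcp_to_tips is the distance from the TCP to the fingertips, in mm); z points along the fingers, y is the line along which they close (so a half turn about z gives the same grasp; the last joint's range is limited). The gripper opens to 85 mm and grips with 20 to 120 N. Pads are 22 mm wide; open, the fingers measure 114 mm over their backs; the gripper's body (76 mm by 85 mm) begins 54 mm behind the grasp point. The pads swing forward as they close: fully open they stand 13 mm farther back than shut.
Start: joints at [-1.141, 0.423, 1.63, -0, 1.089, -0.019], TCP at [271.192, -563.08, 211.719] pointing down, gripper open.
Joint ranges: [-3, 3], [-0.9, 2.11], [0.09, 2.58], [-1.31, 4.45], [0.11, 2.69], [-2.54, 2.54]. Speed limits (rad/s): [2.39, 2.39, 3.01, 3.14, 3.14, 3.14].

INTERFACE

Orientations are given as a unit quaternion [x, y, z, w].
In Python, from cell import ctrl gives the robot as it stands. The module is installed in compiled form; this text tells all that it offers.
- The arm moves only by the shell command python3 -m inch 'ROWS' [FORCE]. ROWS is text: rows parted by semicolons, each of 7 numbers parted by spaces: the shift along the world's x, y, z in mm, then the turn, a rotation vector about the world's x, y, z in degrees, then the opening, from -1 (shut) to 1 (fully open). In form: tx ty tz ax ay az jaw; .... A call has 1 to 8 rows; each row is the pose to reach, as a shift and turn from the pose commanded when the call began; what a row does not reach only later rows make up. A row lasts 1/12 s, in which the tool goes at most 41.7 mm and 7.16 degrees, less where a joint would pass 70% of its speed; a pose out of reach is approached as far as the arm can. A call with a gripper value outside its range is refused whole. The fingers move at their own pace and stop on an object; FORCE is the grip in N (left out, the last holds). Time passes only in rows, so rows that repeat a pose let the fingers close. It gives the time, the measured TCP pose, the force, the opening and the grip force at its end, in the units of the state.
- ctrl.state(): the state, without advancing time (a new reading comes with each control period).
- ctrl.snapshot(name): name is "scene" or "top" or "wrist"; returns the picture (420x560x3 uint8, blue, green, red); there is no depth.
- ctrl.get_calibration(name): a dict with "intrinsics" (3x3 intrinsics, pixels), "R" (3x3) and "t" (3): a world point X has camera coordinates R X + t. Camera axes: x right, y down, z forward; pixel columns grow to the right and rows downward; lengths in mm; the calibration is good to about 2 mm. A picture is of the moment at which its call begins: read the wrist's pose just before it. get_calibration takes no time and is no camera call; for the wrist camera it gives the pose at the moment of the call.
- ctrl.sign_off(): hands the job in; it is judged then, once.
The state is a dict: "clock": time; "q": joint angles; "joint_vel": joint speeds; "joint_torque": joint torques, N m; "tcp_pos": TCP position; "tool_rot": TCP orientation; "ft_force": force on the tool from outside, world axes, zero at the start; "ft_torque": the same for the moment, N m; "gripper_width": finger opening in mm; "grip_force": force on a finger pad.
Only numpy, scipy, OpenCV 4.12 (cv2) and the standard library are available. Lean on these libraries where they do the work, as an engineer would, in place of code of your own. Each camera call takes 0.05 s, during which the arm holds its last target. There are 200 camera calls.

TASK

I want to prop the seed tray's lid open to air the seedlings: first finish the bamboo crib by laying the two loose slats on top as its third layer, crosswise to the layer just below and directly above the bottom pair, and let go of them. Then lift the tray's hinged lid by its red bar to 40 degrees from closed and hold it there, so that I can slip the crib under it: finish still holding the lid, because it falls shut if let go. Leave the other things on the bench where they are.

Things in the scene. Friction and masses are not known exactly. Their poses are not given: they have to be found in the camera images.
- tray: green plastic half-size seed tray with dark soil and seedlings, fixed to the bench, 220 (x) by 200 (y) by 70 mm high. Origin: centre of its underside; own -x side (where the lid's handle is) faces roughly to the robot, own z up. The closed lid adds 8 mm of height, its handle bar reaches 121 mm over the bench. It stands left or right of the middle, the crib on the other side.
- lid (a joint): angle of the clear lid (white frame, 220 by 200 mm, 8 mm thick, about 0.25 to 0.5 kg) in rad: 0 closed flat, 0.698 = 40 degrees, stop at 1.3. It turns about the tray's own +y axis on the tray's far (own +x) top edge, its near edge rising. No spring, catch or friction: it falls shut by its weight.
- lid_hinge (a point): middle of the lid's hinge axis, at tray x = +110 mm, z = 70 mm; axes turn with the lid (those of the tray when closed; y is the hinge axis).
- lid_handle (a point): centre of the lid's red round handle bar, 12 mm thick, 110 mm long along y, on two posts at y = +-50 mm (90 mm free between them); with the lid closed it lies 200 mm in -x and 45 mm in z from the hinge, bar axis 37 mm above the lid's upper face. It turns with the lid and can roll within a pinch. Axes turn with the lid.
- crib: loose bamboo crib (about 0.7 kg) on a 150 by 150 by 10 mm plywood foot; origin: centre of the foot's underside, z up. Bottom layer: two slats along own x, centred at y = +-45 mm, z = 10 to 28 mm. Second layer: two slats along own y, centred at x = +-45 mm, z = 28 to 46 mm. Each slat 130 by 24 by 18 mm, fixed to the one below. The third layer goes along own x, centred at x = 0, y = +-45 mm, on top of z = 46 mm.
- slat_a: loose pale bamboo slat, 130 (x) by 24 (y) by 18 mm, 35 g, lying flat on the bench; origin: centre of its underside; x along its length.
- slat_a_mid (a point): centre of slat_a, 9 mm above its underside.
- slat_b: a second slat just like slat_a (either may go on either side of the crib).
- slat_b_mid (a point): centre of slat_b, 9 mm above its underside.
- strawberry_pot: terracotta strawberry pot with plants, about 220 mm across and 230 mm high; origin: centre of its underside. Leave it where it stands.
- trowel: steel trowel with wooden handle, about 320 mm long, 30 mm high, lying along own x (blade to +x); origin: on the bench under the blade, 90 mm from the blade's tip. Leave it where it stands.
- dibber: bamboo dibber with a T-handle, 223 mm long along own x, 30 mm high, lying down; origin: under its tip. Leave it where it stands.
- pot_stack: stack of small terracotta pots, 100 mm across, 118 mm high; origin: centre of its underside. Leave it where it stands.
- twine_reel: reel of green twine standing on end, 68 mm across, 70 mm high; origin: centre of its underside. Leave it where it stands.
- label_cup: white cup with plant labels, 72 mm across, 130 mm high; origin: centre of its underside. Leave it where it stands.
Things that resemble listed ones, but are neither listed nor needed, are in the scene too. Of the things that look like the crib, the smaller one is meant.

How it is judged (in metres and radians):
On the way, in this order (a step that is already met when the one before it is completed fails the run):
1. both slats lie released on the crib as its third layer, while the lid is still closed (((z of slat_a_mid in the frame of crib between 0.05 and 0.06 m and x of slat_a_mid in the frame of crib between -0.02 and 0.02 m and y of slat_a_mid in the frame of crib between 0.03 and 0.06 m and angle between the x axis of each of slat_a, slat_b and the x axis of crib, either way round below 0.175 rad and linear speed of each of slat_a, slat_b below 0.02 m/s and contact force between the fingers and slat_a below 0.1 N and z of slat_b_mid in the frame of crib between 0.05 and 0.06 m and x of slat_b_mid in the frame of crib between -0.02 and 0.02 m and y of slat_b_mid in the frame of crib between -0.06 and -0.03 m and contact force between the fingers and slat_b below 0.1 N) or (z of slat_a_mid in the frame of crib between 0.05 and 0.06 m and x of slat_a_mid in the frame of crib between -0.02 and 0.02 m and y of slat_a_mid in the frame of crib between -0.06 and -0.03 m and angle between the x axis of each of slat_a, slat_b and the x axis of crib, either way round below 0.175 rad and linear speed of each of slat_a, slat_b below 0.02 m/s and contact force between the fingers and slat_a below 0.1 N and z of slat_b_mid in the frame of crib between 0.05 and 0.06 m and x of slat_b_mid in the frame of crib between -0.02 and 0.02 m and y of slat_b_mid in the frame of crib between 0.03 and 0.06 m and contact force between the fingers and slat_b below 0.1 N)) and angle between crib's own z axis and vertical below 0.05 rad and contact force between each of slat_a, slat_b and crib above 0.05 N and value of joint lid below 0.1 rad), for 0.2 s.
2. the lid is held at 40 degrees by the gripper (value of joint lid between 0.628 and 0.768 rad and velocity of joint lid between -0.05 and 0.05 rad/s and contact force between the fingers and tray above 0.5 N), for 0.3 s.
At the end, for the whole second after the job is handed in: Gripper fingers hold the lid still (over 0.5 N) at 40 +-4 degrees, neither slats nor crib touching tray or lid; both slats lie free on the level crib as third layer, each within 15 mm sideways, 20 mm lengthwise and 10 degrees of its place above a bottom slat; other things within 30 mm (all of step 2 and ((z of slat_a_mid in the frame of crib between 0.05 and 0.06 m and x of slat_a_mid in the frame of crib between -0.02 and 0.02 m and y of slat_a_mid in the frame of crib between 0.03 and 0.06 m and angle between the x axis of each of slat_a, slat_b and the x axis of crib, either way round below 0.175 rad and linear speed of each of slat_a, slat_b below 0.02 m/s and contact force between the fingers and slat_a below 0.1 N and z of slat_b_mid in the frame of crib between 0.05 and 0.06 m and x of slat_b_mid in the frame of crib between -0.02 and 0.02 m and y of slat_b_mid in the frame of crib between -0.06 and -0.03 m and contact force between the fingers and slat_b below 0.1 N) or (z of slat_a_mid in the frame of crib between 0.05 and 0.06 m and x of slat_a_mid in the frame of crib between -0.02 and 0.02 m and y of slat_a_mid in the frame of crib between -0.06 and -0.03 m and angle between the x axis of each of slat_a, slat_b and the x axis of crib, either way round below 0.175 rad and linear speed of each of slat_a, slat_b below 0.02 m/s and contact force between the fingers and slat_a below 0.1 N and z of slat_b_mid in the frame of crib between 0.05 and 0.06 m and x of slat_b_mid in the frame of crib between -0.02 and 0.02 m and y of slat_b_mid in the frame of crib between 0.03 and 0.06 m and contact force between the fingers and slat_b below 0.1 N)) and angle between crib's own z axis and vertical below 0.05 rad and contact force between each of slat_a, slat_b and crib above 0.05 N and contact force between tray and slat_a below 0.1 N and contact force between tray and slat_b below 0.1 N and contact force between tray and crib below 0.1 N); the arm keeps its last pose, push and grip.
It fails at once if another thing on the bench shifted by more than 30 mm (distance of any of strawberry_pot, trowel, dibber, pot_stack, twine_reel, label_cup from where it was at the start of the episode above 0.03 m).
It also fails if it takes over 67 s, if anything falls off the work surface, if the arm or the gripper's body presses on something with over 40 N, if the wrist force passes 120 N, or if a joint passes its speed limit or range.

## Working session

There is one attempt and no reset: what is moved stays moved. The work goes in short steps, Python scripts to look and compute and a shell command to move; the robot and the scene stay as the last step left them, time stands still between calls to the robot, and variables do not carry over. Pictures are saved under pics/ and viewed, at most 14 in all, crops included, and the job is handed in when it is done.

```bash
mkdir -p pics; python3 - <<'E'
from cell import ctrl
import cv2
for n in("scene","top"):
    im=ctrl.snapshot(n);cv2.imwrite(f"pics/{n}0.png",im)
    c=ctrl.get_calibration(n);print(n,c["intrinsics"],c["R"],c["t"])
s=ctrl.state();print(s["clock"],s["tcp_pos"],s["tool_rot"],s["ft_force"],s["gripper_width"])
E
```

```text
scene [[482.03104297   0.         275.23383782]
 [  0.         482.03104297 209.78153676]
 [  0.           0.           1.        ]] [[ 0.16235386  0.9866328  -0.0140338 ]
 [ 0.63562351 -0.11545144 -0.76331758]
 [-0.75473438  0.11500734 -0.64587098]] [ -88.0792386  -259.18781135 1797.97078312]
top [[473.93520835   0.         274.5202192 ]
 [  0.         473.93520835 215.87521847]
 [  0.           0.           1.        ]] [[-0.01255034 -0.99981711  0.01443054]
 [-0.99703376  0.01141683 -0.07611399]
 [ 0.07593532 -0.01534299 -0.99699469]] [   2.05696676  538.26049358 1751.95251991]
0.1 [ 270.9723802  -562.61402208  210.9964144 ] [ 9.74933865e-01  2.22493681e-01 -1.44035777e-04 -7.07243002e-04] [-0.52645783 -0.69609427  0.1813214 ] 85.34057642338051
```

View pics/top0.png

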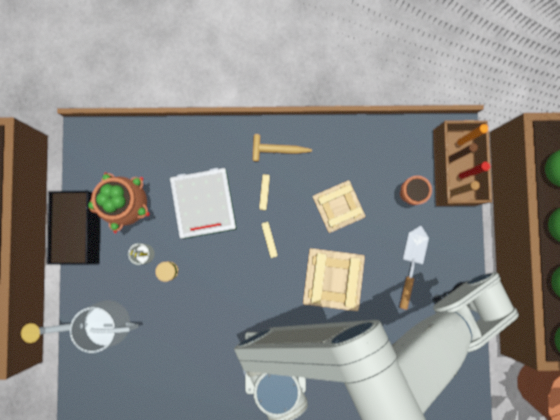

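View pics/scene0.png

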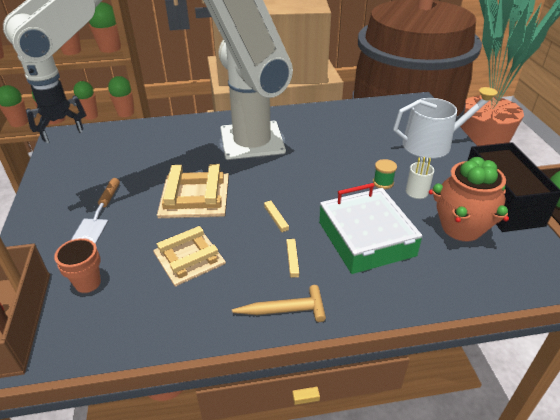

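Top view candidates. Crib: small one at (339,206), big one at (335,279); I choose the small one. Slats: (265,192) and (269,240). Tray bar: red at (206,228). The dibber at (283,149) and the reel at (167,271) have similar colours but are not slats.

```bash
cat >h.py <<'E'
from cell import ctrl
import cv2,numpy as np
def ray(n,uv,z,c=None):
    c=c or ctrl.get_calibration(n);K,R,t=[np.array(c[k],float) for k in("intrinsics","R","t")]
    uv=np.atleast_2d(uv).astype(float);d=(R.T@np.linalg.inv(K)@np.c_[uv,np.ones(len(uv))].T).T
    o=-R.T@t;return o+d*((z-o[2])/d[:,2])[:,None]
E
python3 - <<'E'
from h import *
t=cv2.imread("pics/top0.png");s=cv2.imread("pics/scene0.png")
hsv=cv2.cvtColor(t,cv2.COLOR_BGR2HSV)
m=cv2.inRange(hsv,(12,40,120),(35,200,255))
for c in cv2.findContours(m,cv2.RETR_EXTERNAL,cv2.CHAIN_APPROX_NONE)[0]:
    a=cv2.contourArea(c)
    if a>150 and 150<c[:,0,0].mean()<380:
        cen=np.array(cv2.minAreaRect(c)[0]);z=18 if a<700 else 10
        p=ray("top",c[:,0],z)[:,:2].astype(np.float32);r=cv2.minAreaRect(p);b=cv2.boxPoints(r)
        print(cen.round(1),a,"world",np.round(r[0],1),np.round(r[1],1),round(r[2],1))
m=cv2.inRange(hsv,(0,130,100),(8,255,255))|cv2.inRange(hsv,(172,130,100),(180,255,255));m[:,:180]=0;m[:,240:]=0
for c in cv2.findContours(m,0,1)[0]:
    if cv2.contourArea(c)>10: p=ray("top",c[:,0],121);r=cv2.minAreaRect(p[:,:2].astype(np.float32));print("bar",r)
A=cv2.resize(t[165:285,225:375],None,fx=4,fy=4,interpolation=2)[:480,:400*2]
B=cv2.resize(s[220:290,140:240],None,fx=4,fy=4,interpolation=2)
o=np.zeros((480,800,3),np.uint8);a=cv2.resize(t[170:245,250:370],None,fx=3.3,fy=3.3,interpolation=2);o[:a.shape[0],:a.shape[1]]=a;o[:280,400:]=B
cv2.imwrite("pics/crop0.png",o)
E
```

```text
[166.  270.5] 347.5 world [340.4 399.7] [76.3 80.1] 44.8
[333.6 279.6] 3052.0 world [ 298.7 -221.7] [209.8 211.1] 82.0
[269.  239.5] 230.5 world [450.5  17.2] [133.7  28.7] 14.8
[338.6 206.2] 1568.5 world [ 573.3 -246.6] [153.9 154.1] 22.8
[264.1 191.6] 234.5 world [630.7  33.4] [ 29.2 134.4] 83.7
[281.5 147. ] 525.5 world [799.8 -34.2] [223.5  99.8] 89.4
[270.  108.4] 1741.0 world [951.7   1.8] [  22.3 1631.2] 0.0
```

View pics/crop0.png

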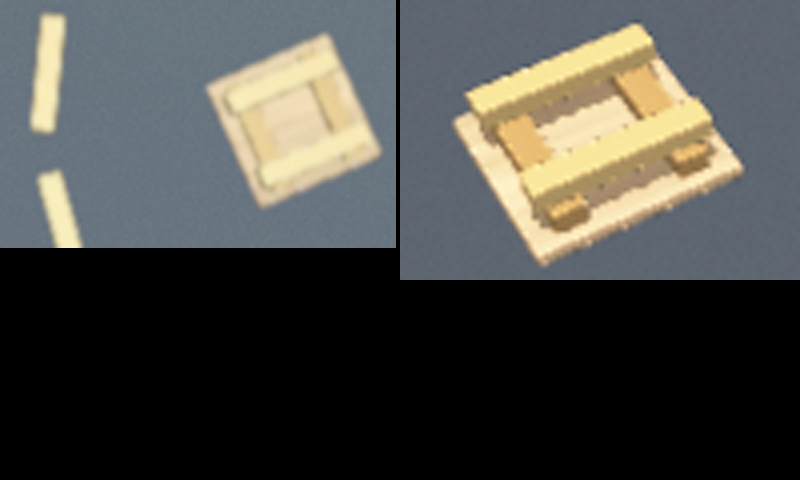

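The small crib's pale second layer runs lower-left to upper-right, so the third layer goes at +22.8° in world. I'll start with the near slat at (450,17).

```bash
python3 -m inch '180 580 -40 0 0 -11 1;180 580 -40 0 0 -11 1;180 580 -40 0 0 -11 1;180 580 -40 0 0 -11 1;180 580 -40 0 0 -11 1;180 580 -40 0 0 -11 1;180 580 -40 0 0 -11 1;180 580 -40 0 0 -11 1' 40
```

```text
clock: 0.77
tcp_pos: [369.7, -243.4, 189.6]
tool_rot: [0.992, 0.128, -0.0, -0.0]
ft_force: [0.5, 1.0, 0.4]
gripper_width: 85.6
grip_force: 0.0
```

```bash
python3 -m inch '81 260 -20 0 0 0 1;81 260 -20 0 0 0 1;81 260 -20 0 0 0 1;81 260 -20 0 0 0 1;81 260 -20 0 0 0 1;81 260 -20 0 0 0 1;81 260 -20 0 0 0 1;81 260 -20 0 0 0 1'
cat >>h.py <<'E'
def pale(im): return cv2.inRange(cv2.cvtColor(im,cv2.COLOR_BGR2HSV),(12,40,120),(35,200,255))
def rects(n,z,amin,fn):
    c0=ctrl.get_calibration(n);im=ctrl.snapshot(n);cv2.imwrite(fn,im)
    for c in cv2.findContours(pale(im),0,1)[0]:
        if cv2.contourArea(c)>amin:
            r=cv2.minAreaRect(ray(n,c[:,0],z,c0)[:,:2].astype(np.float32))
            print(cv2.boundingRect(c),"world",np.round(r[0],1),np.round(r[1],1),round(r[2],1))
E
python3 - <<'E'
from h import *
rects("wrist",18,800,"pics/w1.png")
s=ctrl.state();print(s["clock"],s["tcp_pos"],s["tool_rot"])
E
```

```text
clock: 1.43
tcp_pos: [451.8, 18.2, 169.5]
tool_rot: [0.991, 0.13, 0.0, -0.0]
ft_force: [-0.3, -0.3, 1.0]
gripper_width: 85.5
grip_force: 0.0
(344, 335, 61, 83) world [ 282.6 -135.6] [ 45.8 106.2] 83.1
(413, 265, 147, 105) world [ 372.8 -213.9] [179.3  71.2] 81.6
(268, 117, 30, 146) world [450.7  15.3] [130.1  24.1] 14.5
(524, 50, 36, 179) world [ 547.7 -184.9] [147.4  30.7] 26.5
(277, 0, 49, 54) world [585.   36.6] [24.4 39.6] 83.7
1.4833 [450.96814947  16.56230783 169.44695147] [ 9.91502458e-01  1.30087633e-01 -2.76345717e-04 -8.01367013e-05]
```

View pics/w1.png

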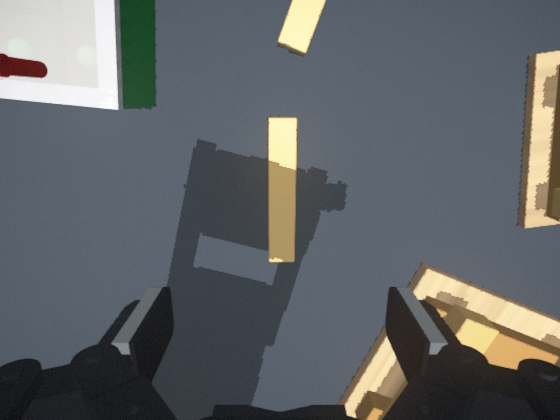

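The wrist view shows the slat at (282,190), aligned with the fingers. Now descend, grip and lift.

```bash
python3 -m inch '0 -1 -40 0 0 0 1;0 -1 -80 0 0 0 0.5;0 -1 -115 0 0 0 0.2;0 -1 -140 0 0 0 0;0 -1 -154 0 0 0 0;0 -1 -155 0 0 0 -1;0 -1 -155 0 0 0 -1;0 -1 -155 0 0 0 -1' 40
python3 -m inch '0 0 0 0 0 0 -1;0 0 0 0 0 0 -1;0 0 0 0 0 0 -1;0 0 0 0 0 0 -1'
```

```text
clock: 2.15
tcp_pos: [451.2, 13.0, 15.5]
tool_rot: [0.992, 0.128, 0.0, 0.0]
ft_force: [-0.5, -0.3, 0.0]
gripper_width: 7.3
grip_force: 0.0
clock: 2.48
tcp_pos: [451.3, 13.6, 15.5]
tool_rot: [0.992, 0.128, 0.001, 0.0]
ft_force: [0.0, -0.1, 0.2]
gripper_width: -0.2
grip_force: 0.0
```

```bash
python3 - <<'E'
from h import *
a=ctrl.snapshot("wrist");b=ctrl.snapshot("scene")
o=np.hstack([cv2.resize(a,(400,300)),cv2.resize(b[150:300,200:400],(400,300))]);cv2.imwrite("pics/m1.png",o)
E
```

```text
(no output)
```

View pics/m1.png

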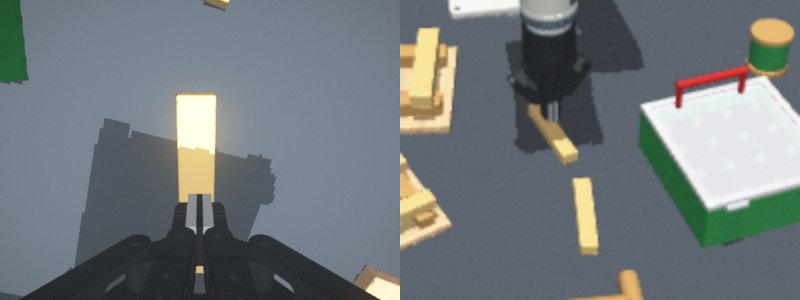

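```bash
python3 - <<'E'
from h import *
print(ctrl.tcp_to_tips, [x for x in dir(ctrl) if x[0]!='_']); s=ctrl.state();print(s["tcp_pos"],s["ft_force"])
c=ctrl.get_calibration("wrist");im=ctrl.snapshot("wrist")
for c1 in cv2.findContours(pale(im),0,1)[0]:
  if cv2.contourArea(c1)>500:print(cv2.boundingRect(c1))
K,R,t=c["intrinsics"],np.array(c["R"]),np.array(c["t"])
for z in(0,4.5,18):
  p=K@(R@np.array([s["tcp_pos"][0],s["tcp_pos"][1],z])+t);print(z,p[:2]/p[2])
rects("wrist",18,500,"pics/x.png")
E
```

```text
11.0 ['MotionError', 'get_calibration', 'sign_off', 'snapshot', 'state', 'tcp_to_tips']
[451.04713116  13.62637756  15.22960944] [0.31749279 0.10456356 0.2615353 ]
(495, 373, 65, 47)
(246, 129, 58, 155)
0 [278.49401686 255.94875599]
4.5 [278.48533854 259.55116482]
18 [278.45677734 271.4070401 ]
(495, 373, 65, 47) world [ 412.  -138.4] [40.1 22.6] 81.9
(246, 129, 58, 155) world [479.6  22.7] [72.2 25.1] 14.7
```

The slat is unmoved and the shut fingertips appear to be above it. A gentle probe down will show the true tip height.

```bash
python3 -m inch '0 0 -2 0 0 0 -1;0 0 -2 0 0 0 -1'; python3 -m inch '0 0 -2 0 0 0 -1;0 0 -2 0 0 0 -1'; python3 - <<'E'
import cv2
from h import *
b=ctrl.snapshot("scene");cv2.imwrite("pics/m2.png",cv2.resize(b[165:245,230:330],(800,600),interpolation=2))
E
```

```text
clock: 2.85
tcp_pos: [450.6, 13.6, 12.6]
tool_rot: [0.992, 0.128, -0.0, -0.0]
ft_force: [0.2, -0.3, -0.2]
gripper_width: -0.1
grip_force: 0.0
clock: 3.02
tcp_pos: [450.6, 13.6, 10.5]
tool_rot: [0.992, 0.128, -0.0, -0.0]
ft_force: [0.4, 0.7, 0.7]
gripper_width: -0.1
grip_force: 0.0
```

View pics/m2.png

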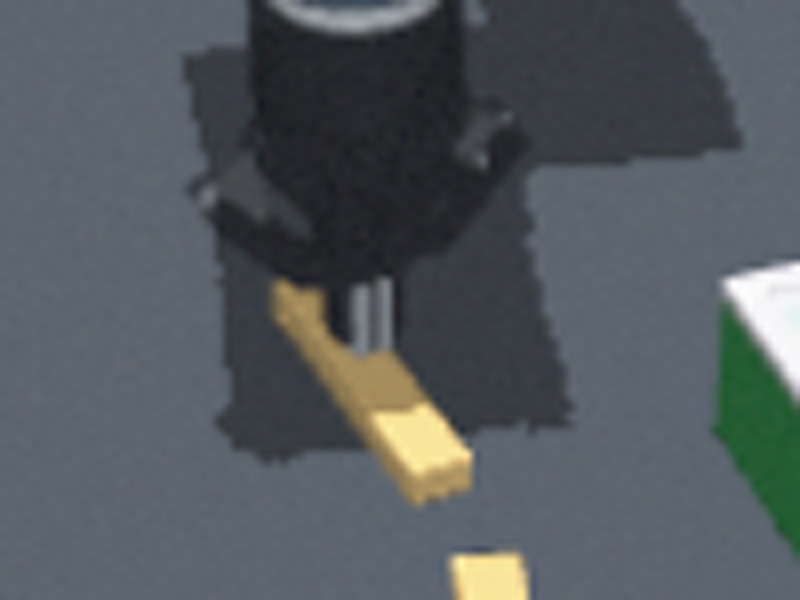

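```bash
for i in 1 2 3 4 5; do python3 -m inch '0 0 -1 0 0 0 -1;0 0 -2 0 0 0 -1' | egrep "tcp_pos|ft_f"; done
```

```text
tcp_pos: [450.8, 13.6, 8.7]
ft_force: [-0.9, -0.4, 0.1]
tcp_pos: [450.8, 13.6, 6.7]
ft_force: [0.1, 0.4, 0.1]
tcp_pos: [450.8, 13.6, 4.7]
ft_force: [0.2, -0.0, 0.3]
tcp_pos: [450.8, 13.6, 2.7]
ft_force: [0.1, 0.6, -0.1]
tcp_pos: [450.8, 13.6, 0.7]
ft_force: [0.5, -1.7, -1.4]
```

```bash
python3 - <<'E'
from h import *
for z in (10,20,30,40,50,60): print(z,ray("scene",[276.5,211.9],z).round(1))
s=ctrl.state();print(s["tcp_pos"],s["ft_force"],s["q"])
c=ctrl.get_calibration("wrist");print("cam pos",-np.array(c["R"]).T@c["t"])
a=ctrl.snapshot("wrist");b=ctrl.snapshot("scene")
o=np.hstack([cv2.resize(a[180:420,160:400],(400,400),interpolation=2),cv2.resize(b[165:245,240:320],(400,400),interpolation=2)]);cv2.imwrite("pics/m3.png",o)
E
```

```text
10 [[433.9  21.9  10. ]]
20 [[445.5  20.1  20. ]]
30 [[457.   18.3  30. ]]
40 [[468.6  16.5  40. ]]
50 [[480.2  14.7  50. ]]
60 [[491.8  12.9  60. ]]
[450.81888866  13.57612615   0.73065466] [ 0.46743414 -1.67111787 -1.38219892] [3.71429701e-03 5.62496087e-01 2.10903317e+00 1.07522470e-05
 4.69977055e-01 1.31769962e+00]
cam pos [527.44219108  33.48530546 163.21262269]
```

View pics/m3.png

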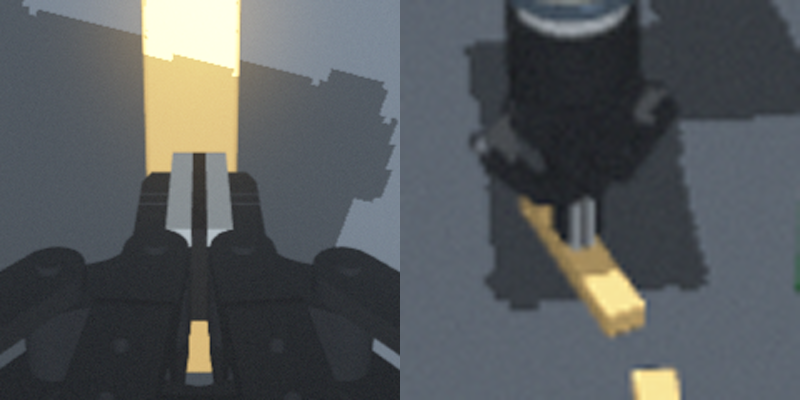

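```bash
for i in 1 2 3; do python3 -m inch '0 0 -1 0 0 0 -1;0 0 -1 0 0 0 -1' | egrep "tcp_pos|ft_f"; done
```

```text
tcp_pos: [450.7, 13.6, -0.3]
ft_force: [-0.3, -0.2, 0.1]
tcp_pos: [450.7, 13.6, -1.3]
ft_force: [-0.5, 0.1, 0.4]
tcp_pos: [450.8, 13.6, -1.6]
ft_force: [-2.1, -1.4, 11.2]
```

Contact with the slat top (z=18) comes at reading z = -1.3, so the real tips are about 19 mm above the reported TCP. I'll use that measured offset from here on.

```bash
python3 -m inch '0 1.5 20 0 0 0 -1;0 1.5 20 0 0 0 0.3;0 1.5 20 0 0 0 0.3;0 1.5 20 0 0 0 0.3;0 1.5 20 0 0 0 0.3;0 1.5 5 0 0 0 0.3;0 1.5 -8 0 0 0 0.3;0 1.5 -16 0 0 0 0.3'
python3 -m inch '0 0 0 0 0 0 -1;0 0 0 0 0 0 -1;0 0 0 0 0 0 -1;0 0 0 0 0 0 -1;0 0 0 0 0 0 -1' 40
```

```text
clock: 5.17
tcp_pos: [450.0, 15.0, -19.5]
tool_rot: [0.992, 0.128, -0.001, -0.0]
ft_force: [-0.7, 0.1, -0.5]
gripper_width: 55.5
grip_force: 0.0
clock: 5.58
tcp_pos: [451.2, 15.1, -17.7]
tool_rot: [0.992, 0.128, 0.001, 0.0]
ft_force: [0.1, -0.3, -0.2]
gripper_width: 23.2
grip_force: 39.5
```

```bash
python3 -m inch '0 0 40 0 0 0 -1;30 -20 80 0 0 8.3 -1;139 -303 110 0 0 8.3 -1;139 -303 110 0 0 8.3 -1;139 -303 110 0 0 8.3 -1;139 -303 110 0 0 8.3 -1;139 -303 110 0 0 8.3 -1;139 -303 110 0 0 8.3 -1'
python3 -m inch '0 -30 0 0 0 0 -1;0 -30 0 0 0 0 -1;0 -30 0 0 0 0 -1'
python3 - <<'E'
from h import *
c0=ctrl.get_calibration("wrist");im=ctrl.snapshot("wrist");cv2.imwrite("pics/w2.png",im)
s=ctrl.state();print(s["clock"],s["tcp_pos"],s["gripper_width"])
K,R,t=c0["intrinsics"],np.array(c0["R"]),np.array(c0["t"])
def pr(p): 
  q=K@(R@np.array(p)+t);return tuple((q[:2]/q[2]).astype(int).tolist())
u=np.array([.922,.3875]);n=np.array([-.3875,.922]);C=np.array([573.3,-246.6])
for sx in(-1,1):
  for sy in(-1,1):
    cv2.circle(im,pr([*(C+75*sx*u+75*sy*n),10]),4,(0,0,255),-1)
    cv2.circle(im,pr([*(C+45*sx*u+65*sy*n),46]),4,(255,0,255),-1)
cv2.imwrite("pics/w2.png",im)
E
```

```text
clock: 6.25
tcp_pos: [567.0, -232.6, 84.9]
tool_rot: [0.98, 0.199, 0.0, 0.0]
ft_force: [0.8, -0.2, 0.0]
gripper_width: 22.6
grip_force: 39.5
clock: 6.5
tcp_pos: [566.4, -262.1, 84.2]
tool_rot: [0.98, 0.198, 0.0, 0.0]
ft_force: [-0.1, 0.5, -0.9]
gripper_width: 23.0
grip_force: 39.5
6.55 [ 565.97039353 -260.61035833   83.91747922] 23.106672617861488
```

View pics/w2.png

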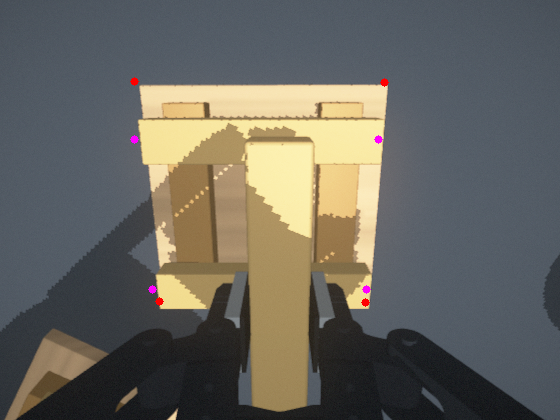

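The crib sits about 3 px right of the projected markers, so C ≈ (572.5,-249). The slat is aligned with it. Place it on the far side.

```bash
python3 -m inch '24 -29 0 0 0 0 -1;24 -29 -25 0 0 0 -1;24 -29 -45 0 0 0 -1;24 -29 -52 0 0 0 -1;24 -29 -54 0 0 0 -1;24 -29 -55.5 0 0 0 -1;24 -29 -55.5 0 0 0 -1'
```

```text
clock: 7.13
tcp_pos: [591.0, -288.8, 29.2]
tool_rot: [0.98, 0.2, 0.0, 0.0]
ft_force: [0.3, -0.5, 0.4]
gripper_width: 23.0
grip_force: 39.5
```

```bash
python3 -m inch '0 0 -1 0 0 0 -1;0 0 -1 0 0 0 -1'|egrep 'tcp|ft_f'; python3 -m inch '0 0 0 0 0 0 0;0 0 0 0 0 0 0.2;0 0 0 0 0 0 0.2;0 0 0 0 0 0 0.2;0 0 20 0 0 0 0.2;0 0 60 0 0 0 0.2;0 0 95 0 0 0 0.2'
```

```text
tcp_pos: [591.2, -289.5, 28.5]
ft_force: [0.8, 0.7, -1.8]
clock: 7.88
tcp_pos: [589.8, -289.1, 122.7]
tool_rot: [0.98, 0.199, -0.001, -0.001]
ft_force: [1.2, 0.2, 0.1]
gripper_width: 51.3
grip_force: 0.0
```

```bash
python3 -m inch '41 320 0 0 0 -29 0.3;41 320 0 0 0 -29 0.3;41 320 0 0 0 -29 0.3;41 320 0 0 0 -29 0.3;41 320 0 0 0 -29 0.3;41 320 0 0 0 -29 0.3;41 320 0 0 0 -29 0.3;41 320 0 0 0 -29 0.3'
python3 -m inch '0 0 0 0 0 0 0.3;0 0 0 0 0 0 0.3'
python3 - <<'E'
from h import *
rects("wrist",18,800,"pics/w3.png")
s=ctrl.state();print(s["clock"],s["tcp_pos"],s["tool_rot"])
rects("top",64,100,"pics/t3.png")
E
```

```text
clock: 8.55
tcp_pos: [631.6, 33.2, 122.7]
tool_rot: [0.999, -0.052, 0.0, -0.0]
ft_force: [-0.8, 0.1, -0.5]
gripper_width: 55.3
grip_force: 0.0
clock: 8.72
tcp_pos: [631.7, 32.5, 122.5]
tool_rot: [0.999, -0.05, 0.0, 0.0]
ft_force: [-0.2, 0.0, 0.6]
gripper_width: 55.6
grip_force: 0.0
(513, 179, 47, 143) world [ 569.2 -165.6] [123.7  33.5] 7.4
(264, 119, 35, 168) world [630.7  31.5] [ 24.1 130.6] 83.6
(191, 0, 42, 42) world [761.6  62.3] [25.  23.9] 86.8
8.7667 [631.52844956  31.03939225 122.46035481] [ 9.98683247e-01 -5.13005133e-02 -7.44015989e-05  1.55576108e-04]
(21, 323, 20, 20) world [129.2 869. ] [67.8 66.5] 89.2
(400, 276, 14, 33) world [ 251.6 -479.6] [ 28.9 117.3] 73.9
(155, 261, 24, 21) world [340.2 388.2] [82.7 71.7] 89.3
(305, 249, 60, 62) world [ 303.1 -214.2] [203.1 203.3] 81.9
(313, 181, 52, 52) world [ 568.1 -238.5] [149.  149.5] 23.2
(252, 134, 60, 25) world [793.3 -32.8] [217.7  89.8] 89.5
(445, 120, 48, 83) world [ 731.3 -722.4] [166.8 308. ] 89.8
(0, 117, 14, 263) world [440.3 963.3] [942.8  47.4] 1.7
(523, 112, 37, 259) world [  440.9 -1001.6] [136.  944.7] 89.5
(57, 105, 427, 9) world [935.1   2.5] [  21.7 1581.6] 0.0
```

```bash
python3 -m inch '-0.5 0 -40 0 0 0 0.3;-0.5 0 -80 0 0 0 0.3;-0.5 0 -110 0 0 0 0.3;-0.5 0 -128 0 0 0 0.3;-0.5 0 -138 0 0 0 0.3;-0.5 0 -140 0 0 0 0.3;-0.5 0 -140 0 0 0 -1;-0.5 0 -140 0 0 0 -1'
python3 -m inch '0 0 0 0 0 0 -1;0 0 0 0 0 0 -1;0 0 0 0 0 0 -1' 40
```

```text
clock: 9.48
tcp_pos: [632.2, 29.9, -16.2]
tool_rot: [0.999, -0.053, 0.001, -0.0]
ft_force: [-0.4, -0.7, 0.4]
gripper_width: 32.6
grip_force: 0.0
clock: 9.73
tcp_pos: [632.6, 30.4, -15.7]
tool_rot: [0.999, -0.052, 0.002, -0.0]
ft_force: [-0.6, -2.0, 6.4]
gripper_width: 23.1
grip_force: 40.4
```

```bash
python3 -m inch '0 0 40 0 0 0 -1;-15 -25 75 0 0 29 -1;-77 -237 100 0 0 29 -1;-77 -237 100 0 0 29 -1;-77 -237 100 0 0 29 -1;-77 -237 100 0 0 29 -1;-77 -237 100 0 0 29 -1;-77 -237 100 0 0 29 -1'
python3 -m inch '0 0 0 0 0 0 -1;0 0 0 0 0 0 -1'
python3 - <<'E'
from h import *
c0=ctrl.get_calibration("wrist");im=ctrl.snapshot("wrist");cv2.imwrite("pics/w4.png",im)
E
```

```text
clock: 10.4
tcp_pos: [553.2, -210.0, 83.8]
tool_rot: [0.98, 0.199, 0.001, 0.001]
ft_force: [0.4, -0.0, 0.2]
gripper_width: 23.4
grip_force: 39.5
clock: 10.57
tcp_pos: [554.0, -207.6, 83.2]
tool_rot: [0.98, 0.198, 0.001, 0.0]
ft_force: [-0.5, 0.2, -1.0]
gripper_width: 22.9
grip_force: 39.5
```

View pics/w4.png

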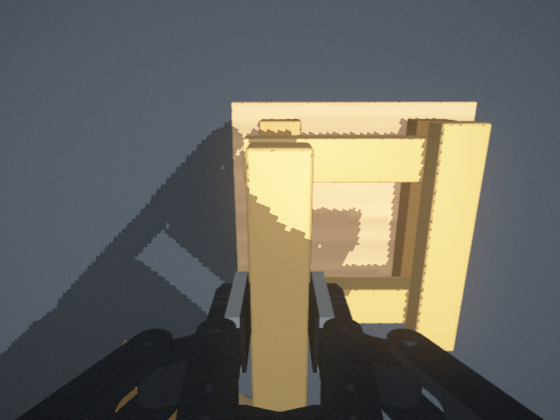

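Slat B lies well placed on the right, (465,240), and the held slat is over the left bottom slat. Lower and release.

```bash
python3 -m inch '1 0 -25 0 0 0 -1;1 0 -42 0 0 0 -1;1 0 -50 0 0 0 -1;1 0 -52 0 0 0 -1;1 0 -53 0 0 0 -1;1 0 -53 0 0 0 -1'|egrep 'tcp|ft_f'; python3 -m inch '0 0 -1 0 0 0 -1;0 0 -1 0 0 0 -1'|egrep 'tcp|ft_f'
```

```text
tcp_pos: [555.1, -204.9, 29.9]
ft_force: [-1.0, 0.5, 1.1]
tcp_pos: [555.3, -205.0, 29.9]
ft_force: [-5.1, 3.4, 13.4]
```

```bash
python3 -m inch '0 0 1 0 0 0 -1;0 0 1 0 0 0 0.1;0 0 1 0 0 0 0.2;0 0 1 0 0 0 0.2;0 0 1 0 0 0 0.2;0 0 30 0 0 0 0.2;0 0 70 0 0 0 0.2;0 0 110 0 0 0 0.2'
python3 - <<'E'
from h import *
im=ctrl.snapshot("top");cv2.imwrite("pics/t5.png",im)
h=cv2.cvtColor(im,cv2.COLOR_BGR2HSV)
m=cv2.inRange(h,(0,100,60),(9,255,255))|cv2.inRange(h,(170,100,60),(180,255,255));m[:,:180]=0;m[:,240:]=0
c=np.argwhere(m)[:,::-1];print(len(c));r=cv2.minAreaRect(ray("top",c,115)[:,:2].astype(np.float32));print("bar",r)
w=cv2.inRange(h,(0,0,150),(180,45,255));w[:,:160]=0;w[:,245:]=0;w[:150]=0;w[250:]=0
c=max(cv2.findContours(w,0,1)[0],key=cv2.contourArea);print("lid",cv2.minAreaRect(ray("top",c[:,0],78)[:,:2].astype(np.float32)))
rects("top",64,800,"pics/t5.png")
E
```

```text
clock: 11.95
tcp_pos: [554.0, -206.0, 138.3]
tool_rot: [0.98, 0.199, -0.002, -0.001]
ft_force: [0.9, 0.2, -0.2]
gripper_width: 51.7
grip_force: 0.0
52
bar ((496.8946228027344, 240.98883056640625), (6.011553764343262, 103.393798828125), 9.679163932800293)
lid ((588.277587890625, 258.50506591796875), (233.63400268554688, 208.14405822753906), 9.57768440246582)
(444, 120, 49, 84) world [ 730.3 -722. ] [310.7 168.3] 0.0
(0, 117, 14, 263) world [440.4 963.3] [942.6  47.4] 1.7
(523, 112, 37, 259) world [ 441.3 -997.8] [136.1 945. ] 89.1
(57, 105, 427, 9) world [935.    2.5] [  21.9 1581.6] 0.0
```

Now to the lid bar, at ≈(498,240) with axis z=115 and tray yaw 9.6°. The tool turns +76.7° so that the jaws close across the bar.

```bash
python3 -m inch '-56 446 20 0 0 76.7 0.3;-56 446 20 0 0 76.7 0.3;-56 446 20 0 0 76.7 0.3;-56 446 20 0 0 76.7 0.3;-56 446 20 0 0 76.7 0.3;-56 446 20 0 0 76.7 0.3;-56 446 20 0 0 76.7 0.3;-56 446 20 0 0 76.7 0.3'
python3 - <<'E'
from h import *
from scipy.spatial.transform import Rotation as Q
s=ctrl.state();y=Q.from_quat(s["tool_rot"]).as_matrix()[:,1]
print(s["tcp_pos"],np.degrees(np.arctan2(y[1],y[0])),np.array([498,240])-s["tcp_pos"][:2],s["q"])
rects("top",64,800,"pics/t6.png")
im=cv2.imread("pics/t6.png");cv2.imwrite("pics/t6c.png",cv2.resize(im[160:300,150:400],(750,420),interpolation=2))
E
```

```text
clock: 12.72
tcp_pos: [512.8, 125.7, 152.9]
tool_rot: [0.762, 0.647, -0.0, -0.0]
ft_force: [0.7, -0.6, 0.3]
gripper_width: 55.3
grip_force: 0.0
[512.79260404 125.74475283 152.90668421] -9.352354101109507 [-14.79260404 114.25524717] [2.17924819e-01 3.62881915e-01 1.88839999e+00 1.14606761e-05
 8.90838237e-01 3.81146937e-01]
(303, 249, 62, 62) world [ 303.  -214.3] [203.2 202.9] 81.8
(313, 181, 52, 52) world [ 568.3 -238.7] [148.6 149.4] 22.9
(444, 120, 49, 83) world [ 731.4 -721.9] [167.7 308.3] 89.8
(0, 117, 14, 263) world [440.4 962.4] [942.9  47.4] 1.8
(523, 112, 37, 259) world [  440.7 -1005.7] [944.6 135.8] 0.0
(57, 104, 427, 10) world [935.1   2.4] [  21.7 1581.6] 0.0
```

View pics/t6c.png

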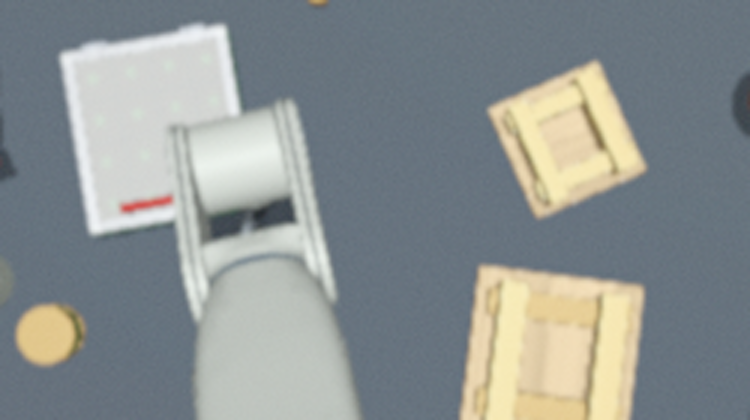

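Both slats lie on the small crib, crosswise and parallel. Continue to the bar and look from close by.

```bash
python3 -m inch '-15 114 0 0 0 19 0.3;-15 114 0 0 0 19 0.3;-15 114 0 0 0 19 0.3;-15 114 0 0 0 19 0.3;-15 114 0 0 0 19 0.3'
python3 - <<'E'
from h import *
c0=ctrl.get_calibration("wrist");im=ctrl.snapshot("wrist");cv2.imwrite("pics/w7.png",im)
h=cv2.cvtColor(im,cv2.COLOR_BGR2HSV)
m=cv2.inRange(h,(0,120,60),(7,255,255))|cv2.inRange(h,(172,120,60),(180,255,255))
for c in cv2.findContours(m,0,1)[0]:
  if cv2.contourArea(c)>200:
    print(cv2.boundingRect(c),cv2.minAreaRect(ray("wrist",c[:,0],115,c0)[:,:2].astype(np.float32)))
s=ctrl.state();print(s["tcp_pos"],s["tool_rot"])
E
```

```text
clock: 13.18
tcp_pos: [498.0, 239.3, 152.6]
tool_rot: [0.646, 0.763, -0.0, -0.0]
ft_force: [0.4, -0.7, -0.7]
gripper_width: 55.7
grip_force: 0.0
(267, 135, 21, 191) ((496.43231201171875, 240.3388671875), (11.20557975769043, 116.96749877929688), 9.600227355957031)
[498.13185413 238.10409933 152.65339656] [ 6.47117725e-01  7.62389877e-01 -5.61434991e-04 -1.06033593e-04]
```

View pics/w7.png

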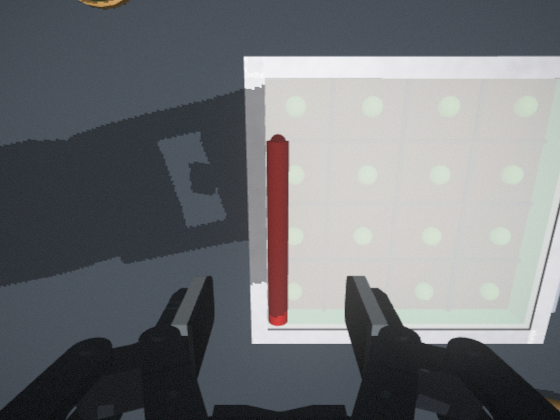

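The bar is centred between the jaws at (278,230). Descend about 74 mm and grip.

```bash
python3 -m inch '-1.5 1 -25 0 0 0 0.3;-1.5 1 -50 0 0 0 0.3;-1.5 1 -68 0 0 0 0.3;-1.5 1 -74 0 0 0 0.3;-1.5 1 -74 0 0 0 -1;-1.5 1 -74 0 0 0 -1;-1.5 1 -74 0 0 0 -1;-1.5 1 -74 0 0 0 -1' 50
python3 -m inch '0 0 0 0 0 0 -1;0 0 0 0 0 0 -1;0 0 0 0 0 0 -1;0 0 0 0 0 0 -1'
```

```text
clock: 13.9
tcp_pos: [497.1, 238.7, 80.6]
tool_rot: [0.648, 0.762, -0.0, -0.0]
ft_force: [0.6, -2.0, 4.8]
gripper_width: 10.2
grip_force: 48.7
clock: 14.23
tcp_pos: [497.2, 238.7, 80.6]
tool_rot: [0.647, 0.762, 0.0, 0.0]
ft_force: [-2.9, -3.5, 5.4]
gripper_width: 10.0
grip_force: 49.0
```

```bash
python3 -m inch '1.5 0.3 8.7 0 0 0 -1;4.6 0.8 17.3 0 0 0 -1;7.5 1.3 25.7 0 0 0 -1;10.7 1.8 34 0 0 0 -1;14.3 2.4 42.2 0 0 0 -1;18.2 3.1 50.2 0 0 0 -1;22.5 3.8 58 0 0 0 -1;27.1 4.6 65.7 0 0 0 -1'
```

```text
clock: 14.9
tcp_pos: [522.5, 243.0, 145.6]
tool_rot: [0.647, 0.762, -0.002, -0.001]
ft_force: [-7.9, -2.4, -1.2]
gripper_width: 10.6
grip_force: 48.6
```

```bash
python3 -m inch '5 0.9 7.4 0 0 0 -1;10.2 1.7 14.6 0 0 0 -1;15.7 2.6 21.5 0 0 0 -1;21.5 3.6 28.3 0 0 0 -1;27.6 4.6 34.7 0 0 0 -1;34 5.8 40.9 0 0 0 -1;40.7 6.9 46.7 0 0 0 -1;47.6 8.1 52.3 0 0 0 -1'
python3 -m inch '0 0 0 0 0 0 -1;0 0 0 0 0 0 -1;0 0 0 0 0 0 -1;0 0 0 0 0 0 -1'
python3 - <<'E'
from h import *
a=ctrl.snapshot("wrist");b=ctrl.snapshot("scene")
cv2.imwrite("pics/f.png",np.hstack([cv2.resize(a,(360,270)),cv2.resize(b[150:300,140:440],(440,270))]))
E
```

```text
clock: 15.57
tcp_pos: [568.4, 250.6, 199.5]
tool_rot: [0.647, 0.762, -0.003, -0.002]
ft_force: [-18.9, -6.8, 18.4]
gripper_width: 10.0
grip_force: 49.1
clock: 15.9
tcp_pos: [570.4, 251.1, 200.4]
tool_rot: [0.647, 0.762, -0.001, -0.001]
ft_force: [-15.3, -6.7, 17.7]
gripper_width: 9.8
grip_force: 50.8
```

View pics/f.png

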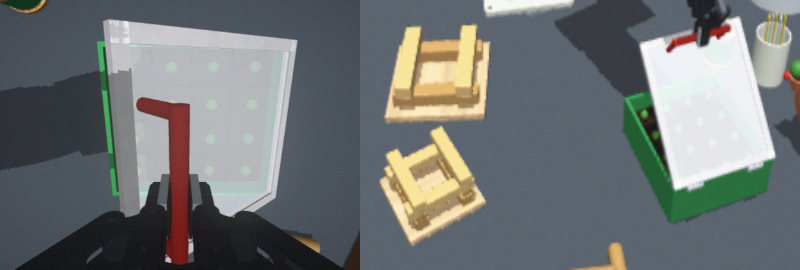

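Lid geometry gives 40.0° from the bar displacement, and both slats are in place. Settle briefly, then hand in.

```bash
python3 -m inch '0 0 0 0 0 0 -1;0 0 0 0 0 0 -1;0 0 0 0 0 0 -1;0 0 0 0 0 0 -1;0 0 0 0 0 0 -1;0 0 0 0 0 0 -1;0 0 0 0 0 0 -1;0 0 0 0 0 0 -1'
python3 -c "from cell import ctrl;print(ctrl.sign_off())"
```

```text
clock: 16.67
tcp_pos: [570.3, 251.1, 200.4]
tool_rot: [0.647, 0.762, -0.001, -0.001]
ft_force: [-14.9, -6.3, 18.0]
gripper_width: 9.8
grip_force: 50.8
the job is handed in; nothing more can be done
None
```

I handed the job in at 16.7 s: both slats lie released on the small crib as its third layer, and the gripper is holding the lid at about 40° (worked out from how far the bar moved); sign-off returned no verdict.

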